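# Lay out trailer hub parts in order of assembly

### The job

Get the trailer hub's parts ready for reassembly on the row of black pads: lay the large bearing in the middle of the pad next to the hub, the small bearing in the middle of the next pad, and the washer in the middle of the last pad, with the castle nut centred on top of the washer. Set the dust cap, dome up, centred on the hub's open end so that it covers the bore. Everything lies flat and the right way up as it did at the start; leave the grease tin where it stands.

Things in the scene. Friction and masses are not known exactly. Their poses are not given: they have to be found in the camera images.
- large_bearing_center (a point): Loose large bearing: flat steel ring with rollers showing on its top face, outer diameter 60 mm, height 20 mm, lying flat on the bench. The point is its centre, 10 mm above its underside. Its z axis points up.
- small_bearing_center (a point): Loose small bearing: the same look as the large one, outer diameter 45 mm, height 16 mm, lying flat on the bench. The point is its centre, 8 mm above its underside. Its z axis points up.
- washer_mid (a point): Loose spindle washer: plain flat ring without rollers, pale metal, outer diameter 48 mm, hole 26 mm, 7 mm thick, lying flat on the bench. The point is its centre, 3.5 mm above its underside. Its z axis points up.
- nut_center (a point): Loose castle nut: steel hexagon 36 mm across flats (42 mm across corners), 16 mm high, with a narrower notched crown (at most 33 mm across) on top, 22 mm high in all, standing crown up on the bench. The point is its centre, 11 mm above its underside. z up; its x axis is square to one pair of flats (the other pairs are at 60 and 120 degrees), its yaw within 0.5 rad of the world's.
- cap_center (a point): Loose dust cap: pale metal domed cap standing dome up on the bench, 36 mm high; a lip of diameter 54 mm and 4 mm thick at the bottom, above it a straight wall of diameter 44 mm up to 26 mm, then the dome. The point is its centre line, 18 mm above its underside. Its z axis points up.
- hub: Fixed trailer hub, dark steel, flange down, at the left or right end of a straight row with the 3 pads, 118 mm apart centre to centre. Flange 130 mm wide, 14 thick; four 12 mm studs to 40 mm height on radius 52 mm; middle snout 68 mm wide with flat rim 60 mm above the bench and a dark 38 mm bore (closed just under the rim). Origin: centre of its underside on the bench, z up.
- pad_1: One of two like pads in the middle of the row: black rubber square, 80 x 80 mm, 8 mm thick, fixed to the bench. It may be the one next to the hub or the one after it. Origin: centre of its underside on the bench; z up; the row runs along its y axis.
- pad_2: The other of the two middle pads, the same as pad_1 in size and look; it may be next to the hub or the one after it. Origin: centre of its underside on the bench; z up; the row runs along its y axis.
- pad_end: The pad at the end of the row away from the hub (the hub and this pad are always the two ends): the same size and look as the others. Origin: centre of its underside on the bench; z up; the row runs along its y axis.
- tin_center (a point): Closed tin of grease, blue and white with a grey metal lid, 56 mm in diameter, 50 mm high, standing loose among the parts; not to be moved. The point is its centre, 25 mm above its underside.
Things that resemble listed ones, but are neither listed nor needed, are in the scene too. Leave any blue look-alike of the part that bears nut_center alone. What is shaped like the part that bears cap_center but red is not meant.

How it is judged:
At the end, for the whole second after the job is handed in: Large bearing on the pad by the hub, small bearing on the next, washer on the last (each within 13 mm of the pad centre), nut on the washer and cap on the hub rim (within 10 mm of centre); heights within 4 mm, tilts under 0.12 rad, all released and at rest (((horizontal distance between pad_1 and hub below 0.16 m and (horizontal distance between large_bearing_center and pad_1 below 0.013 m and z of large_bearing_center in the frame of pad_1 between 0.014 and 0.022 m and angle between large_bearing_center's own z axis and vertical below 0.12 rad) and (horizontal distance between small_bearing_center and pad_2 below 0.013 m and z of small_bearing_center in the frame of pad_2 between 0.012 and 0.02 m and angle between small_bearing_center's own z axis and vertical below 0.12 rad)) or (horizontal distance between pad_2 and hub below 0.16 m and (horizontal distance between large_bearing_center and pad_2 below 0.013 m and z of large_bearing_center in the frame of pad_2 between 0.014 and 0.022 m and angle between large_bearing_center's own z axis and vertical below 0.12 rad) and (horizontal distance between small_bearing_center and pad_1 below 0.013 m and z of small_bearing_center in the frame of pad_1 between 0.012 and 0.02 m and angle between small_bearing_center's own z axis and vertical below 0.12 rad))) and horizontal distance between washer_mid and pad_end below 0.013 m and z of washer_mid in the frame of pad_end between 0.0075 and 0.0155 m and angle between each of washer_mid, nut_center, cap_center's own z axis and vertical below 0.12 rad and horizontal distance between nut_center and washer_mid below 0.01 m and z of nut_center in the frame of washer_mid between 0.0105 and 0.0185 m and horizontal distance between cap_center and hub below 0.01 m and z of cap_center in the frame of hub between 0.074 and 0.082 m and linear speed of each of large_bearing, small_bearing, washer, nut, cap below 0.02 m/s); the robot touches nothing.
It fails at once if the grease tin is moved more than 15 mm or tipped (distance of tin_center from where it was at the start of the episode above 0.015 m or angle between tin_center's own z axis and vertical above 0.3 rad).
It also fails if it takes over 115 s, if anything falls off the work surface, if the arm or the gripper's body presses on something with over 40 N, if the wrist force passes 120 N, or if a joint passes its speed limit or range.

### The arm

A 7-joint arm with a two-finger parallel gripper is mounted at the origin on the work surface. World frame = base frame: x ahead of the robot, y to its left, z up, the work surface at z = 0. Lengths are in m, angles in rad, forces in N, time in s.
With the tool pointing down it reaches from about 0.425 to 0.95 m from the base axis. Payload 4.7 kg.
Tool frame: the origin (TCP) lies midway between the tips of the shut fingers; the grasp point (between the pads) lies manip.grip_depth behind it (manip.grip_depth is the distance from the TCP to the grasp point, in m); z points along the fingers, y is the line along which they close (so a half turn about z gives the same grasp; the last joint's range is limited). The gripper opens to 85 mm and grips with 20 to 120 N. Pads are 22 mm wide; open, the fingers measure 114 mm over their backs; the gripper's body (76 mm by 85 mm) begins 54 mm behind the grasp point. The pads swing forward as they close: fully open they stand 13 mm farther back than shut.
Start: joints at [1.182, 0.469, -0.049, 1.532, 0.024, 1.141, -0.082], TCP at [0.238, -0.632, 0.231] pointing down, gripper open.
Joint ranges: [-2.59, 2.59], [-0.33, 1.99], [-1.39, 1.29], [0.1, 2.45], [-1.04, 4.18], [0.21, 1.99], [-2.66, 2.66]. Speed limits (rad/s): [2.57, 2.57, 3.14, 3.14, 3.14, 3.14, 3.14].

### API

Orientations are given as a rotation vector (axis times angle).
In Python, from rig import manip gives the robot as it stands.
- The arm moves only by the tool servo_tool, never from a script. Its argument "motion" is a list of rows, each an object of numbers: "ax", "ay", "az": the turn, a rotation vector about the tool's x, y, z in rad; "tx", "ty", "tz": the shift along the tool's x, y, z in mm; "grip": the closure, from 0 (fully open) to 1 (shut). A call has 1 to 5 rows; each row is the pose to reach, as a shift and turn from the pose commanded when the call began, along the tool's axes at that moment; what a row does not reach only later rows make up. A row lasts 1/10 s, in which the tool goes at most 50 mm and 8.59 degrees, less where a joint would pass 70% of its speed; a pose out of reach is approached as far as the arm can. A call with a gripper value outside its range is refused whole. The fingers move at their own pace and stop on an object; the grip force is fixed at half the most. Time passes only in rows, so rows that repeat a pose let the fingers close. It gives the time, the measured TCP pose, the force, the opening and the grip force at its end, in the units of the state.
- manip.observe(): the state, without advancing time (a new reading comes with each control period).
- manip.grab_frame(name): name is "scene" or "side" or "wrist"; returns a dict with "pixels" (480x640x3 uint8, red, green, blue), "mtx" (3x3 intrinsics, pixels), "view" (4x4, takes a point from world to camera coordinates). Camera axes: x right, y up, looking along -z (the intrinsics and any distortion apply to the point x, -y, -z); pixel columns grow to the right and rows downward; lengths in m; the calibration is good to about 2 mm. A picture is of the moment at which its call begins. There is no depth.
- manip.hand_in(): hands the job in; it is judged then, once.
The state is a dict: "time_s": time; "q": joint angles; "dq": joint speeds; "joint_efforts": joint torques, N m; "tool_pos": TCP position; "ee_rot": TCP orientation; "ft_force": force on the tool from outside, world axes, zero at the start; "torque": the same for the moment, N m; "opening": finger opening in m; "grasp_force": force on a finger pad.
Only numpy, scipy, OpenCV 4.12 (cv2) and the standard library are available. Lean on these libraries where they do the work, as an engineer would, in place of code of your own. Each camera call takes 0.05 s, during which the arm holds its last target. There are 200 camera calls.

## Working session

There is one attempt and no reset: what is moved stays moved. The work goes in short steps, Python scripts to look and compute and a tool call to move; the robot and the scene stay as the last step left them, time stands still between calls to the robot, and variables do not carry over. Pictures are saved under pics/ and viewed, at most 14 in all, crops included, and the job is handed in when it is done.

Besides the shell and the picture viewer there is one more tool, called after "Call:" by a JSON object that holds its "fn" and its "kwargs", one argument or row to a line. servo_tool: Moves the arm, as the interface text tells. Its arguments: {"type":"object","properties":{"motion":{"type":"array"}},"required":["motion"]}

```bash
mkdir -p pics; ls
python3 - <<'E'
from rig import manip
import cv2,numpy as np,pickle
s=manip.observe();print({k:np.round(v,3).tolist() for k,v in s.items()},manip.grip_depth)
for n in("scene","side"):
    f=manip.grab_frame(n);pickle.dump(f,open(n+".pkl","wb"));cv2.imwrite(f"pics/{n}0.png",f["pixels"][:,:,::-1])
    print(n,np.round(f["mtx"],1).tolist(),np.round(f["view"],3).tolist(),[k for k in f])
E
```

```text
pics
{'time_s': 0.0, 'q': [1.182, 0.469, -0.049, 1.534, 0.024, 1.141, -0.082], 'dq': [0.001, 0.002, 0.001, -0.0, 0.0, 0.001, -0.0], 'joint_efforts': [0.0, -51.032, -0.047, -23.772, 0.011, 0.008, -0.0], 'tool_pos': [0.237, -0.631, 0.23], 'ee_rot': [-3.089, -0.562, 0.001], 'ft_force': [-0.021, -0.606, 0.657], 'torque': [-0.013, 0.001, 0.07], 'grasp_force': 0.0, 'opening': 0.085} 0.0187
scene [[534.5, 0.0, 332.7], [0.0, 534.5, 239.7], [0.0, 0.0, 1.0]] [[0.811, 0.586, 0.003, -0.416], [-0.446, 0.614, 0.651, 0.177], [0.379, -0.529, 0.759, -1.206], [0.0, 0.0, 0.0, 1.0]] ['pixels', 'mtx', 'view']
side [[553.2, 0.0, 312.6], [0.0, 553.2, 238.3], [0.0, 0.0, 1.0]] [[-0.819, -0.573, -0.018, 0.427], [0.282, -0.431, 0.857, -0.187], [-0.499, 0.697, 0.515, -0.671], [0.0, 0.0, 0.0, 1.0]] ['pixels', 'mtx', 'view']
```

View pics/scene0.png

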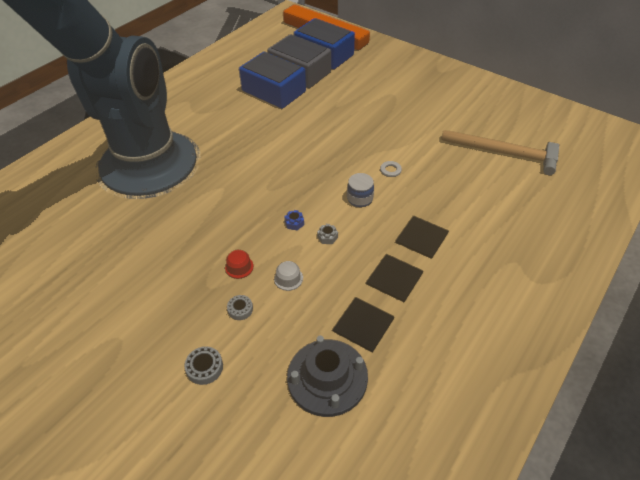

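View pics/side0.png

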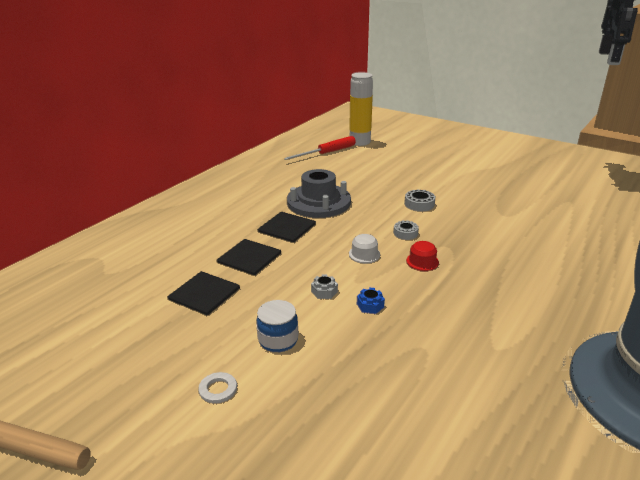

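The scene image shows the large bearing at (203,365), small bearing (239,307), pale cap (288,275), red cap (238,263), steel nut (328,234), blue nut (294,219), tin (360,190) and washer (391,169). The pads are at (363,324), (394,278) and (422,237), and the hub is at (327,375). In the side view they are: large bearing (420,200), small (406,230), cap (364,247), nut (324,287), washer (217,388), tin (278,326), pads (287,226), (249,256) and (204,292), hub (319,185).

Look-alikes:
- Nut: steel (328,234) or blue (294,219). I choose steel.
- Cap: pale (288,275) or red (238,263). I choose pale.
- Ring: the washer (391,169) has no rollers. The bearings differ in size.

```bash
cat > h.py <<'E'
import numpy as np,cv2,pickle
from scipy.spatial.transform import Rotation as R
def ray(f,uv,z):
    p=np.linalg.inv(f["mtx"])@[uv[0],uv[1],1]; V=f["view"]; d=V[:3,:3].T@[p[0],-p[1],-p[2]]
    c=-V[:3,:3].T@V[:3,3]; return c+d*(z-c[2])/d[2]
def proj(f,P):
    q=f["view"][:3,:3]@P+f["view"][:3,3]; p=f["mtx"]@[q[0],-q[1],-q[2]]; return p[:2]/p[2]
def blob(m,seed):
    n,l,s,c=cv2.connectedComponentsWithStats(m.astype(np.uint8)); ys,xs=np.nonzero(m)
    i=np.argmin((xs-seed[0])**2+(ys-seed[1])**2); k=l[ys[i],xs[i]]
    cs,_=cv2.findContours((l==k).astype(np.uint8),cv2.RETR_EXTERNAL,cv2.CHAIN_APPROX_NONE)
    hull=cv2.convexHull(cs[0]); M=cv2.moments(hull)
    return np.array([M["m10"],M["m01"]])/M["m00"],s[k,4],s[k,:4],hull[:,0]
E
cat > m.py <<'E'
from h import *
F={n:pickle.load(open(n+".pkl","rb")) for n in("scene","side")}
T={"large":((203,365),(420,200),.010),"small":((239,307),(406,230),.008),"washer":((391,169),(217,388),.0035),
"nut":((328,234),(324,287),.010),"cap":((288,275),(364,247),.015),"tin":((360,190),(278,326),.025),
"padA":((363,324),(287,226),.007),"padB":((394,278),(249,256),.007),"padC":((422,237),(204,292),.007),"bore":((327,361),(319,176),.06),
"bluenut":((294,219),(371,300),.010),"redcap":((238,263),(423,255),.015)}
for k,(a,b,z) in T.items():
    o=[]
    for n,sd in(("scene",a),("side",b)):
        px=F[n]["pixels"].astype(int); hsv=cv2.cvtColor(F[n]["pixels"],cv2.COLOR_RGB2HSV)
        if k[:3]=="pad" or k=="bore": m=px.max(2)<(60 if k!="bore" else 45)
        else: m=~((hsv[...,0]>8)&(hsv[...,0]<28)&(hsv[...,1]>70)&(px.max(2)>70))
        c,A,bb,_=blob(m,sd); P=ray(F[n],c,z); o+=[np.round(c),A,bb[2:],np.round(P[:2],4)]
    print(k,*o)
E
python3 m.py
python3 - <<'E'
import cv2,numpy as np
a=cv2.imread("pics/scene0.png");cv2.imwrite("pics/crop0.png",cv2.resize(a[150:420,170:460],None,fx=2.2,fy=2.2,interpolation=cv2.INTER_CUBIC)[:600])
E
```

```text
large [203. 365.] 1126 [38 37] [ 0.465  -0.2924] [420. 200.] 561 [31 23] [ 0.4623 -0.287 ]
small [239. 307.] 507 [26 25] [ 0.4354 -0.174 ] [406. 230.] 408 [26 20] [ 0.4337 -0.17  ]
washer [391. 168.] 207 [22 16] [0.4564 0.2972] [217. 387.] 760 [39 31] [0.4551 0.3004]
nut [327. 234.] 316 [20 20] [0.4601 0.0546] [324. 286.] 532 [27 25] [0.4581 0.0584]
cap [288. 276.] 654 [29 30] [ 0.4652 -0.0744] [364. 249.] 728 [31 30] [ 0.4576 -0.0625]
tin [360. 190.] 770 [27 34] [0.4509 0.1823] [277. 326.] 1877 [43 53] [0.4493 0.1862]
padA [363. 325.] 1635 [59 50] [ 0.6322 -0.0756] [286. 227.] 1007 [57 30] [ 0.6231 -0.0621]
padB [nan nan] 1 [1 1] [nan nan] [249. 256.] 1294 [64 36] [0.6144 0.0541]
padC [nan nan] 1 [1 1] [nan nan] [204. 293.] 1709 [72 43] [0.6058 0.171 ]
bore [328. 363.] 216 [22 17] [ 0.6424 -0.1913] [318. 175.] 114 [19  8] [ 0.6354 -0.1846]
bluenut [294. 220.] 327 [20 21] [0.3833 0.0451] [370. 300.] 603 [29 27] [0.3814 0.05  ]
redcap [238. 264.] 607 [28 28] [ 0.3732 -0.1074] [423. 256.] 766 [33 30] [ 0.366 -0.096]h.py:13: RuntimeWarning: invalid value encountered in divide
  return np.array([M["m10"],M["m01"]])/M["m00"],s[k,4],s[k,:4],hull[:,0]
```

View pics/crop0.png

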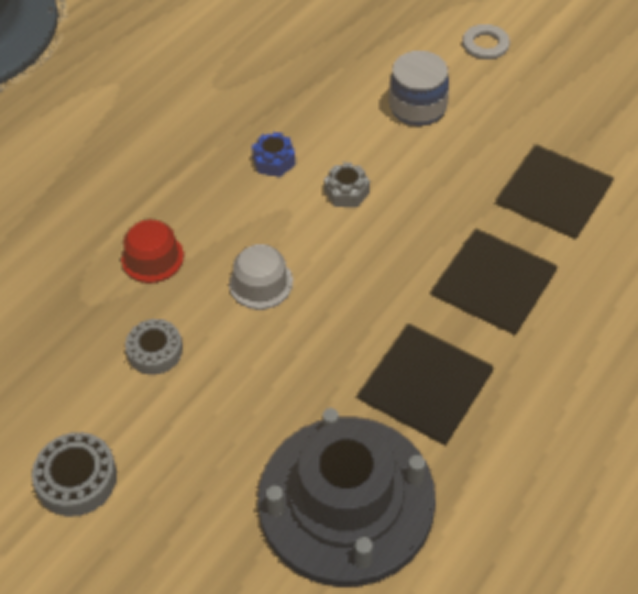

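The crop confirms the choices: steel nut, pale cap, and a washer without rollers beside the tin. I'll move over the large bearing, squaring the tool to the world axes on the way.

Call:
{"fn": "servo_tool", "kwargs": {
  "motion": [
    {"tx":40,"ty":-29,"az":0.1},
    {"tx":80,"ty":-58,"az":0.2},
    {"tx":120,"ty":-87,"az":0.3},
    {"tx":160,"ty":-116,"az":0.36},
    {"tx":200,"ty":-144,"az":0.36}
  ]
}}

```text
$.motion[0]: bad value
```

Call:
{"fn": "servo_tool", "kwargs": {
  "motion": [
    {"tx":25,"ty":-35},
    {"tx":50,"ty":-70},
    {"tx":75,"ty":-105},
    {"tx":90,"ty":-136},
    {"tx":90,"ty":-136}
  ]
}}

```text
$.motion[0]: bad value
```

Run:
```python
from h import *
from rig import manip
f=manip.grab_frame("wrist");pickle.dump(f,open("w.pkl","wb"));cv2.imwrite("pics/w1.png",f["pixels"][:,:,::-1])
s=manip.observe();print(s["time_s"],s["tool_pos"],s["ee_rot"],s["q"]);print(np.round(f["mtx"],1).tolist(),np.round(f["view"],3).tolist())
```

```text
0.15 [ 0.23751153 -0.63137413  0.23053048] [-3.08948877e+00 -5.61859808e-01  4.65467589e-04] [ 1.18214064  0.46924505 -0.0486223   1.53337138  0.02410368  1.14102123
 -0.08231485]
[[357.6, 0.0, 320.3], [0.0, 357.6, 241.7], [0.0, 0.0, 1.0]] [[0.353, -0.936, -0.002, -0.675], [0.896, 0.339, -0.286, 0.036], [0.268, 0.099, 0.958, -0.38], [0.0, 0.0, 0.0, 1.0]]
```

View pics/w1.png

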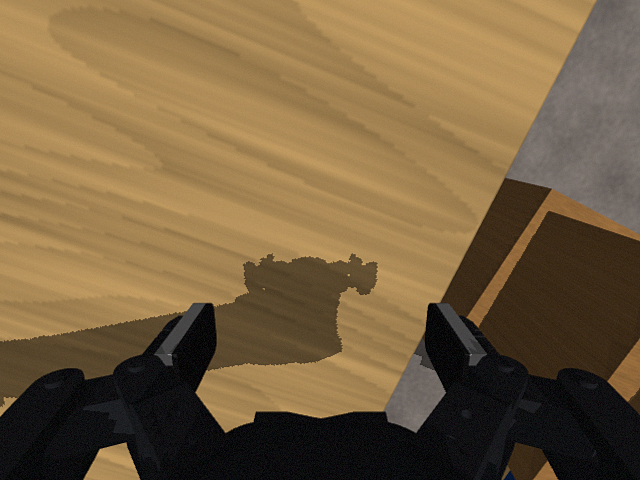

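The rows need every field, so I'll resend with all of them filled in. The wrist view shows only bare bench, with the fingertips at (210,320) and (435,320).

Call:
{"fn": "servo_tool", "kwargs": {
  "motion": [
    {"ax":0,"ay":0,"az":0.1,"tx":40,"ty":-29,"tz":0,"grip":0},
    {"ax":0,"ay":0,"az":0.2,"tx":80,"ty":-58,"tz":0,"grip":0},
    {"ax":0,"ay":0,"az":0.3,"tx":120,"ty":-87,"tz":0,"grip":0},
    {"ax":0,"ay":0,"az":0.36,"tx":160,"ty":-116,"tz":0,"grip":0},
    {"ax":0,"ay":0,"az":0.36,"tx":200,"ty":-144,"tz":0,"grip":0}
  ]
}}

```text
time_s: 0.65
tool_pos: [0.3749, -0.4246, 0.2312]
ee_rot: [-3.141, 0.002, 0.0]
ft_force: [1.5, 0.4, 0.5]
opening: 0.0853
grasp_force: 0.0
```

Call:
{"fn": "servo_tool", "kwargs": {
  "motion": [
    {"ax":0,"ay":0,"az":0,"tx":20,"ty":-35,"tz":0,"grip":0},
    {"ax":0,"ay":0,"az":0,"tx":40,"ty":-70,"tz":0,"grip":0},
    {"ax":0,"ay":0,"az":0,"tx":50,"ty":-105,"tz":0,"grip":0},
    {"ax":0,"ay":0,"az":0,"tx":50,"ty":-136,"tz":0,"grip":0},
    {"ax":0,"ay":0,"az":0,"tx":50,"ty":-136,"tz":0,"grip":0}
  ]
}}

```text
time_s: 1.15
tool_pos: [0.425, -0.2856, 0.2312]
ee_rot: [-3.139, -0.012, 0.001]
ft_force: [0.1, -1.2, -0.1]
opening: 0.0851
grasp_force: 0.0
```

```bash
cat > look.py <<'E'
from h import *
from rig import manip
import sys
def look(n):
    f=manip.grab_frame("wrist");pickle.dump(f,open(n+".pkl","wb"));cv2.imwrite(f"pics/{n}.png",f["pixels"][:,:,::-1])
    s=manip.observe();r=R.from_rotvec(s["ee_rot"]).as_matrix()
    print("t",round(s["time_s"],2),"tcp",np.round(s["tool_pos"],4),"x",np.round(r[:,0],3),"z",np.round(r[:,2],3),"F",np.round(s["ft_force"],1),"op",round(s["opening"],4),"g",s["grasp_force"])
    return f,s
if __name__=="__main__":
    f,s=look(sys.argv[1])
E
python3 look.py w2
```

```text
t 1.2 tcp [ 0.4246 -0.2885  0.2313] x [ 1.     0.004 -0.   ] z [-0.  0. -1.] F [-0.7 -0.7  0.1] op 0.0851 g 0.0
```

View pics/w2.png

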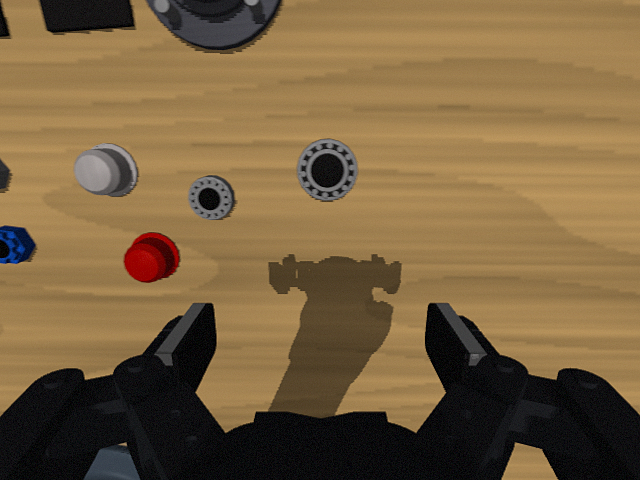

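The wrist view shows the large bearing at (327,170), small (211,198), cap (105,170), red cap (152,258) and hub edge (217,20). A higher, central view should cover the whole scene in one picture.

Call:
{"fn": "servo_tool", "kwargs": {
  "motion": [
    {"ax":0,"ay":0,"az":0,"tx":4,"ty":-40,"tz":-12,"grip":0},
    {"ax":0,"ay":0,"az":0,"tx":8,"ty":-80,"tz":-24,"grip":0},
    {"ax":0,"ay":0,"az":0,"tx":12,"ty":-120,"tz":-36,"grip":0},
    {"ax":0,"ay":0,"az":0,"tx":16,"ty":-160,"tz":-48,"grip":0},
    {"ax":0,"ay":0,"az":0,"tx":20,"ty":-200,"tz":-60,"grip":0}
  ]
}}

```text
time_s: 1.7
tool_pos: [0.4443, -0.0906, 0.2919]
ee_rot: [3.141, -0.005, 0.001]
ft_force: [-0.1, 0.1, 0.4]
opening: 0.085
grasp_force: 0.0
```

Call:
{"fn": "servo_tool", "kwargs": {
  "motion": [
    {"ax":0,"ay":0,"az":0,"tx":5,"ty":-40,"tz":-15,"grip":0},
    {"ax":0,"ay":0,"az":0,"tx":10,"ty":-80,"tz":-30,"grip":0},
    {"ax":0,"ay":0,"az":0,"tx":15,"ty":-108,"tz":-45,"grip":0},
    {"ax":0,"ay":0,"az":0,"tx":15,"ty":-108,"tz":-60,"grip":0},
    {"ax":0,"ay":0,"az":0,"tx":15,"ty":-108,"tz":-60,"grip":0}
  ]
}}

```text
time_s: 2.2
tool_pos: [0.4609, 0.017, 0.3531]
ee_rot: [3.141, -0.001, 0.007]
ft_force: [-0.0, -0.1, -0.5]
opening: 0.0852
grasp_force: 0.0
```

```bash
python3 look.py w3
```

```text
t 2.25 tcp [0.4601 0.0162 0.3518] x [ 1.    -0.002  0.002] z [ 0.002 -0.    -1.   ] F [-0.8 -0.2 -1. ] op 0.0854 g 0.0
```

View pics/w3.png

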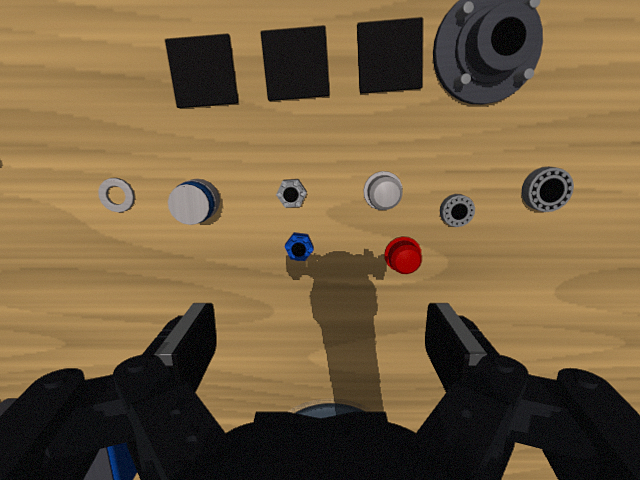

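The whole scene is visible from above. Washer (117,195), tin (192,203), nut (291,194), cap (384,190), small bearing (458,210) and large bearing (547,190). The pads are at (202,71), (296,63) and (390,55), and the bore is at (509,36).

```bash
cat > m3.py <<'E'
from h import *
f=pickle.load(open("w3.pkl","rb"));px=f["pixels"].astype(int);hsv=cv2.cvtColor(f["pixels"],cv2.COLOR_RGB2HSV)
steel=~((hsv[...,0]>8)&(hsv[...,0]<28)&(hsv[...,1]>80))
steel=cv2.morphologyEx(steel.astype(np.uint8),cv2.MORPH_OPEN,np.ones((3,3)))
T={"large":((547,190),.010),"small":((458,210),.008),"washer":((110,195),.0035),"nut":((280,194),.010),"cap":((384,190),.01),"tin":((192,203),.025),
"padA":((390,55),.008),"padB":((296,63),.008),"padC":((202,71),.008),"bore":((509,36),.06)}
for k,(sd,z) in T.items():
    m=px.max(2)<45 if k[:3]=="pad" or k=="bore" else steel
    c,A,bb,h=blob(m,sd); P=ray(f,c,z)
    W=np.array([ray(f,p,z)[:2] for p in h],np.float32); r=cv2.minAreaRect(W*1000)
    print(k,np.round(c),A,bb,np.round(P[:2],4),"rect",np.round(r[1],1),round(r[2],1),np.round(r[0],1))
E
python3 m3.py
```

```text
large [547. 189.] 1816 [522 167  52  45] [ 0.4672 -0.2912] rect [59.7 69.6] 0.0 [ 466.2 -291.1]
small [457. 210.] 895 [440 194  35  33] [ 0.4373 -0.1726] rect [48.  44.9] 48.2 [ 437.  -172.7]
washer [116. 194.] 724 [ 98 178  36  34] [0.4579 0.2998] rect [45.8 48.8] 0.0 [457.6 299.8]
nut [291. 193.] 631 [277 179  29  29] [0.461  0.0568] rect [38.3 38.4] 0.0 [460.9  56.9]
cap [383. 190.] 1203 [364 171  38  39] [ 0.4648 -0.0678] rect [52.  50.5] 2.0 [464.8 -67.7]
tin [193. 201.] 1840 [168 179  52  46] [0.4522 0.1858] rect [56.5 71.5] 25.3 [451.7 185.9]
padA [390.  55.] 4506 [357  18  66  76] [ 0.6314 -0.0686] rect [79. 79.] 4.3 [630.  -68.7]
padB [295.  63.] 4408 [261  26  68  75] [0.6227 0.048 ] rect [79.1 78.3] 4.2 [621.3  48. ]
padC [202.  71.] 4385 [165  34  73  74] [0.6139 0.1645] rect [79.1 79.4] 4.3 [612.5 164.5]
bore [508.  36.] 1076 [491  17  35  39] [ 0.64   -0.1872] rect [37.7 36.7] 7.7 [ 639.7 -187.1]
```

The sizes and the 118 mm spacing agree (measured pads 79 mm and 117 mm apart, row tilted 4.3°). Washer first.

Call:
{"fn": "servo_tool", "kwargs": {
  "motion": [
    {"ax":0,"ay":0,"az":0,"tx":0,"ty":-40,"tz":20,"grip":0},
    {"ax":0,"ay":0,"az":0,"tx":0,"ty":-80,"tz":40,"grip":0},
    {"ax":0,"ay":0,"az":0,"tx":0,"ty":-120,"tz":60,"grip":0},
    {"ax":0,"ay":0,"az":0,"tx":0,"ty":-160,"tz":80,"grip":0},
    {"ax":0,"ay":0,"az":0,"tx":-1,"ty":-200,"tz":100,"grip":0}
  ]
}}

```text
time_s: 2.75
tool_pos: [0.4587, 0.2166, 0.2493]
ee_rot: [3.14, -0.006, -0.002]
ft_force: [0.4, -0.3, 1.2]
opening: 0.0858
grasp_force: 0.0
```

Call:
{"fn": "servo_tool", "kwargs": {
  "motion": [
    {"ax":0,"ay":0,"az":0,"tx":0,"ty":-30,"tz":30,"grip":0},
    {"ax":0,"ay":0,"az":0,"tx":0,"ty":-60,"tz":60,"grip":0},
    {"ax":0,"ay":0,"az":0,"tx":0,"ty":-83,"tz":95,"grip":0},
    {"ax":0,"ay":0,"az":0,"tx":0,"ty":-83,"tz":131,"grip":0},
    {"ax":0,"ay":0,"az":0,"tx":0,"ty":-83,"tz":131,"grip":0}
  ]
}}

```text
time_s: 3.25
tool_pos: [0.4556, 0.2966, 0.1146]
ee_rot: [3.134, -0.002, -0.016]
ft_force: [-0.5, -2.1, 0.8]
opening: 0.0854
grasp_force: 0.0
```

```bash
python3 look.py w4
python3 - <<'E'
from h import *
f=pickle.load(open("w4.pkl","rb"));hsv=cv2.cvtColor(f["pixels"],cv2.COLOR_RGB2HSV)
m=~((hsv[...,0]>8)&(hsv[...,0]<28)&(hsv[...,1]>80))
for z in (.0035,):
    sd=proj(f,np.array([.458,.300,z])); c,A,bb,h=blob(m,sd+[0,-1]);print(sd,c,A,bb,ray(f,c,z))
E
```

```text
t 3.3 tcp [0.4573 0.2976 0.1174] x [ 1.    -0.002 -0.006] z [-0.006 -0.004 -1.   ] F [ 0.1 -1.4  0.1] op 0.0853 g 0.0
[314.31231207 235.68802919] [314.91740088 235.11799874] 2327 [283 204  65  63] [0.45843661 0.29955205 0.0035    ]
```

Call:
{"fn": "servo_tool", "kwargs": {
  "motion": [
    {"ax":0,"ay":0,"az":0,"tx":0,"ty":0,"tz":40,"grip":0},
    {"ax":0,"ay":0,"az":0,"tx":0,"ty":0,"tz":75,"grip":0},
    {"ax":0,"ay":0,"az":0,"tx":0,"ty":0,"tz":100,"grip":0.2},
    {"ax":0,"ay":0,"az":0,"tx":0,"ty":0,"tz":115,"grip":0.2},
    {"ax":0,"ay":0,"az":0,"tx":0,"ty":0,"tz":119,"grip":0.2}
  ]
}}

```text
time_s: 3.8
tool_pos: [0.4594, 0.299, 0.0014]
ee_rot: [3.14, -0.004, 0.001]
ft_force: [0.9, -0.7, 0.2]
opening: 0.0686
grasp_force: 0.0
```

Call:
{"fn": "servo_tool", "kwargs": {
  "motion": [
    {"ax":0,"ay":0,"az":0,"tx":0,"ty":0,"tz":0,"grip":0.3},
    {"ax":0,"ay":0,"az":0,"tx":0,"ty":0,"tz":0,"grip":0.6},
    {"ax":0,"ay":0,"az":0,"tx":0,"ty":0,"tz":0,"grip":1},
    {"ax":0,"ay":0,"az":0,"tx":0,"ty":0,"tz":0,"grip":1},
    {"ax":0,"ay":0,"az":0,"tx":0,"ty":0,"tz":0,"grip":1}
  ]
}}

```text
time_s: 4.3
tool_pos: [0.4598, 0.3006, 0.0039]
ee_rot: [-3.141, 0.001, -0.005]
ft_force: [-1.4, -1.8, 8.9]
opening: 0.0419
grasp_force: 59.4
```

```bash
python3 look.py w5; python3 -c "
from rig import manip;import cv2,numpy as np
f=manip.grab_frame('side');a=f['pixels'][330:430,150:290,::-1]
b=cv2.imread('pics/w5.png')[180:480,160:480]
cv2.imwrite('pics/c5.png',np.hstack([cv2.resize(a,(420,300)),cv2.resize(b,(320,300))]))"
```

```text
t 4.35 tcp [0.4598 0.3006 0.0039] x [ 1.    -0.001  0.003] z [ 0.003  0.001 -1.   ] F [-1.4 -3.   9.1] op 0.0422 g 59.44261206546798
```

View pics/c5.png

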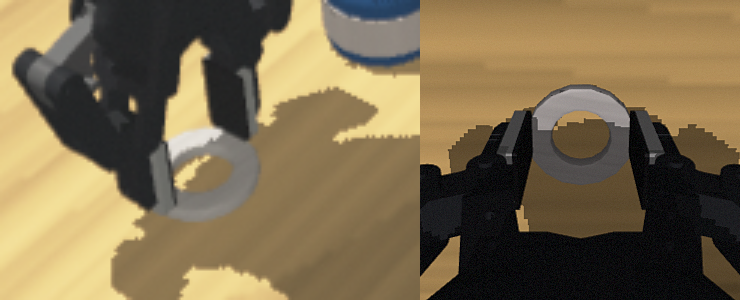

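The side view shows the pads on the washer's rim. In the wrist view the ring sits at about (320,315), between the fingers. I'll check numerically where it lies relative to the TCP.

Run:
```python
from h import *
f=pickle.load(open("w5.pkl","rb"))
for P in ([.4598,.3006,.004],[.4598,.3246,.004],[.4598,.2766,.004],[.4838,.3006,.004],[.4358,.3006,.004]): print(P,proj(f,np.array(P)))
px=f["pixels"].astype(int);m=(px.min(2)>95)&(px.max(2)-px.min(2)<30)
m[:, :260]=0;m[:,390:]=0;ys,xs=np.nonzero(m);print(xs.min(),xs.max(),ys.min(),ys.max(),np.mean(xs))
```

```text
[0.4598, 0.3006, 0.004] [319.5242647  311.33241414]
[0.4598, 0.3246, 0.004] [265.25014956 311.2850722 ]
[0.4598, 0.2766, 0.004] [373.82652956 311.37978063]
[0.4838, 0.3006, 0.004] [319.49350638 260.05396548]
[0.4358, 0.3006, 0.004] [319.55248846 358.38539657]
273 369 268 309 320.06288209606987
```

The washer is centred on the grasp (the ring's widest points match the TCP). Lifting and carrying it to the end pad.

Call:
{"fn": "servo_tool", "kwargs": {
  "motion": [
    {"ax":0,"ay":0,"az":0,"tx":0,"ty":0,"tz":-10,"grip":1},
    {"ax":0,"ay":0,"az":0,"tx":0,"ty":0,"tz":-40,"grip":1},
    {"ax":0,"ay":0,"az":0,"tx":15,"ty":13,"tz":-80,"grip":1},
    {"ax":0,"ay":0,"az":0,"tx":45,"ty":40,"tz":-90,"grip":1},
    {"ax":0,"ay":0,"az":0,"tx":75,"ty":65,"tz":-90,"grip":1}
  ]
}}

```text
time_s: 4.9
tool_pos: [0.5357, 0.2361, 0.0956]
ee_rot: [-3.139, -0.003, -0.01]
ft_force: [0.7, -0.5, -1.3]
opening: 0.041
grasp_force: 62.9
```

Call:
{"fn": "servo_tool", "kwargs": {
  "motion": [
    {"ax":0,"ay":0,"az":0,"tx":30,"ty":26,"tz":0,"grip":1},
    {"ax":0,"ay":0,"az":0,"tx":60,"ty":52,"tz":0,"grip":1},
    {"ax":0,"ay":0,"az":0,"tx":79,"ty":69,"tz":15,"grip":1},
    {"ax":0,"ay":0,"az":0,"tx":79,"ty":69,"tz":30,"grip":1},
    {"ax":0,"ay":0,"az":0,"tx":79,"ty":69,"tz":30,"grip":1}
  ]
}}

```text
time_s: 5.4
tool_pos: [0.6109, 0.1653, 0.0599]
ee_rot: [3.141, -0.003, -0.006]
ft_force: [-0.4, -0.1, -0.3]
opening: 0.041
grasp_force: 63.0
```

```bash
python3 look.py w6
cat > where.py <<'E'
from h import *
import sys
n=sys.argv[1];P=np.array(eval(sys.argv[2]));thr=int(sys.argv[3]) if len(sys.argv)>3 else 45
f=pickle.load(open(n+".pkl","rb"));px=f["pixels"].astype(int)
print(proj(f,P))
m=(px.min(2)>90)&(px.max(2)-px.min(2)<35);m=m.astype(np.uint8)
c,A,bb,h=blob(m,proj(f,P));W=np.array([ray(f,p,P[2])[:2] for p in h],np.float32);ce,r=cv2.minEnclosingCircle(W)
print(c,A,bb,"ctr",np.round(ray(f,c,P[2]),4),"circ",np.round(ce,4),round(r,4))
E
python3 where.py w6 "[.613,.164,.065]"
```

```text
t 5.45 tcp [0.6109 0.1669 0.061 ] x [ 1.     0.001 -0.002] z [-0.002  0.    -1.   ] F [ 0.4  0.1 -0. ] op 0.0409 g 63.012568942504004
[322.52270116 312.52964409]
[320.43359657 313.53689551] 5305 [273 265  96  99] ctr [0.6125 0.1649 0.065 ] circ [0.6115 0.1649] 0.0237
```

View pics/w6.png

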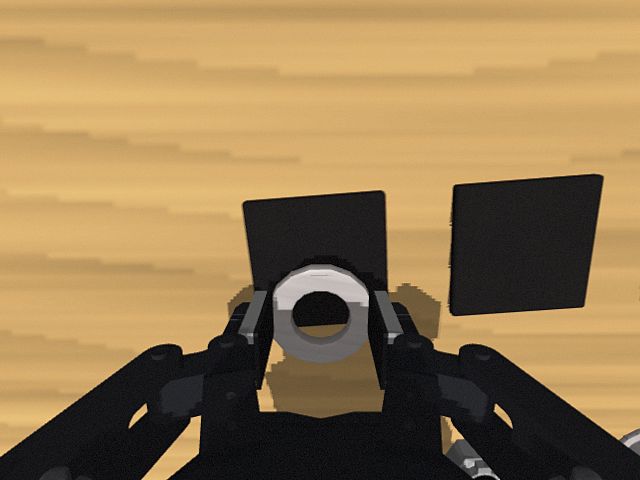

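The washer is held flat at (320,313), over the end pad. Lowering and releasing.

Call:
{"fn": "servo_tool", "kwargs": {
  "motion": [
    {"ax":0,"ay":0,"az":0,"tx":0,"ty":0,"tz":20,"grip":1},
    {"ax":0,"ay":0,"az":0,"tx":0,"ty":0,"tz":38,"grip":1},
    {"ax":0,"ay":0,"az":0,"tx":0,"ty":0,"tz":45,"grip":1},
    {"ax":0,"ay":0,"az":0,"tx":0,"ty":0,"tz":48,"grip":1},
    {"ax":0,"ay":0,"az":0,"tx":0,"ty":0,"tz":48,"grip":1}
  ]
}}

```text
time_s: 5.95
tool_pos: [0.6123, 0.1673, 0.014]
ee_rot: [-3.141, -0.002, -0.001]
ft_force: [-0.1, 0.3, -1.1]
opening: 0.0413
grasp_force: 63.0
```

Call:
{"fn": "servo_tool", "kwargs": {
  "motion": [
    {"ax":0,"ay":0,"az":0,"tx":0,"ty":0,"tz":0,"grip":0.4},
    {"ax":0,"ay":0,"az":0,"tx":0,"ty":0,"tz":0,"grip":0.2},
    {"ax":0,"ay":0,"az":0,"tx":0,"ty":0,"tz":0,"grip":0.1},
    {"ax":0,"ay":0,"az":0,"tx":0,"ty":0,"tz":-20,"grip":0.1},
    {"ax":0,"ay":0,"az":0,"tx":0,"ty":0,"tz":-60,"grip":0.1}
  ]
}}

```text
time_s: 6.45
tool_pos: [0.6101, 0.1653, 0.0712]
ee_rot: [3.14, -0.0, -0.01]
ft_force: [1.2, -0.5, 0.8]
opening: 0.0766
grasp_force: 0.0
```

Call:
{"fn": "servo_tool", "kwargs": {
  "motion": [
    {"ax":0,"ay":0,"az":0,"tx":-30,"ty":20,"tz":-15,"grip":0},
    {"ax":0,"ay":0,"az":0,"tx":-60,"ty":40,"tz":-30,"grip":0},
    {"ax":0,"ay":0,"az":0,"tx":-90,"ty":60,"tz":-45,"grip":0},
    {"ax":0,"ay":0,"az":0,"tx":-120,"ty":90,"tz":-45,"grip":0},
    {"ax":0,"ay":0,"az":0,"tx":-152,"ty":109,"tz":-45,"grip":0}
  ]
}}

```text
time_s: 6.95
tool_pos: [0.4597, 0.0556, 0.1191]
ee_rot: [3.141, -0.003, 0.003]
ft_force: [-0.0, -0.9, -0.0]
opening: 0.0854
grasp_force: 0.0
```

Call:
{"fn": "servo_tool", "kwargs": {
  "motion": [
    {"ax":0,"ay":0,"az":0,"tx":0,"ty":0,"tz":0,"grip":0},
    {"ax":0,"ay":0,"az":0,"tx":0,"ty":0,"tz":0,"grip":0}
  ]
}}

```text
time_s: 7.15
tool_pos: [0.4605, 0.057, 0.119]
ee_rot: [3.141, -0.002, 0.003]
ft_force: [0.4, 0.3, -0.6]
opening: 0.0853
grasp_force: 0.0
```

```bash
python3 look.py w7; python3 where.py w7 "[.631,.166,.0115]";python3 - <<'E'
from h import *
f=pickle.load(open("w7.pkl","rb"));hsv=cv2.cvtColor(f["pixels"],cv2.COLOR_RGB2HSV);px=f["pixels"].astype(int)
m=~((hsv[...,0]>8)&(hsv[...,0]<28)&(hsv[...,1]>80))
sd=proj(f,np.array([.461,.057,.016]));c,A,bb,h=blob(m,sd);print(sd,c,A,bb,ray(f,c,.01))
u,v=sd.astype(int);cv2.imwrite("pics/c7.png",np.hstack([cv2.resize(f["pixels"][max(v-60,0):v+60,u-60:u+60,::-1],(400,400),interpolation=2),cv2.resize(f["pixels"][:,:,::-1],(400,400))]))
W=np.array([ray(f,p,.016)[:2] for p in h],np.float32)*1000
# width of silhouette across direction a
for a in range(-30,31,5):
    d=np.array([np.cos(np.radians(a)),np.sin(np.radians(a))]);w=[]
    for k in(0,60,120):
        d=np.array([np.cos(np.radians(a+k)),np.sin(np.radians(a+k))]);q=W@d;w.append(q.max()-q.min())
    print(a,np.round(w,1),round(sum(w),1))
E
```

```text
t 7.2 tcp [0.4614 0.0578 0.119 ] x [ 1.    -0.     0.002] z [ 0.002  0.001 -1.   ] F [ 0.6 -0.   0.4] op 0.0852 g 0.0
[136.72502515 -32.68040408]
[138.74100962  20.40913951] 1966 [98  0 79 49] ctr [0.6032 0.1688 0.0115] circ [0.6101 0.1689] 0.0239
[319.97736264 243.05982079] [319.89280759 239.95041986] 2268 [291 213  58  55] [0.46157602 0.05707154 0.01      ]
-30 [43.2 43.  40.9] 127.1
-25 [43.4 42.8 41. ] 127.2
-20 [43.3 42.4 40.8] 126.4
-15 [42.8 41.5 40.2] 124.6
-10 [42.  40.6 39.5] 122.1
-5 [41.1 39.3 38.6] 119.0
0 [40.3 37.8 37.7] 115.8
5 [40.1 37.  37.5] 114.6
10 [40.8 38.2 39.2] 118.2
15 [41.5 39.3 40.6] 121.5
20 [42.4 40.2 41.8] 124.3
25 [42.8 40.7 42.7] 126.2
30 [43.  40.9 43.2] 127.1
```

View pics/c7.png

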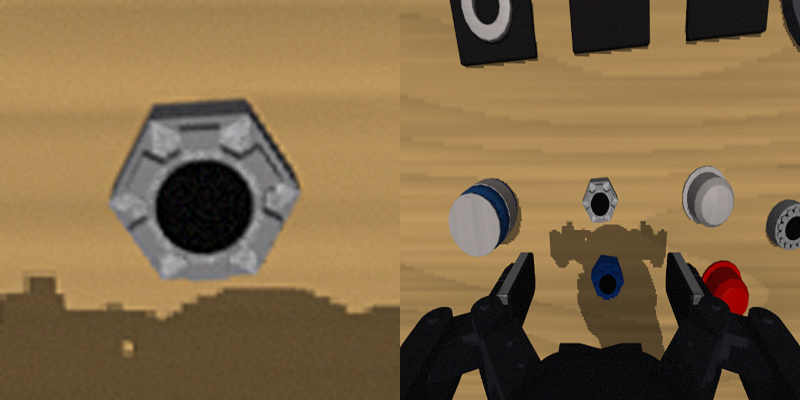

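The washer lies on the end pad (top of image). The steel nut is seen crown up at (320,240) with its flats turned about 4.5°. I'll turn the tool 25.5° to close across flats.

Call:
{"fn": "servo_tool", "kwargs": {
  "motion": [
    {"ax":0,"ay":0,"az":0.14,"tx":1,"ty":0,"tz":20,"grip":0},
    {"ax":0,"ay":0,"az":0.28,"tx":1,"ty":0,"tz":40,"grip":0},
    {"ax":0,"ay":0,"az":0.42,"tx":1,"ty":0,"tz":60,"grip":0},
    {"ax":0,"ay":0,"az":0.445,"tx":1,"ty":0,"tz":85,"grip":0},
    {"ax":0,"ay":0,"az":0.445,"tx":1,"ty":0,"tz":100,"grip":0.1}
  ]
}}

```text
time_s: 7.7
tool_pos: [0.4622, 0.0587, 0.0168]
ee_rot: [-3.064, 0.691, 0.001]
ft_force: [0.2, 0.2, 0.2]
opening: 0.0767
grasp_force: 0.0
```

Call:
{"fn": "servo_tool", "kwargs": {
  "motion": [
    {"ax":0,"ay":0,"az":0,"tx":0,"ty":0,"tz":12,"grip":0.2},
    {"ax":0,"ay":0,"az":0,"tx":0,"ty":0,"tz":12,"grip":0.4},
    {"ax":0,"ay":0,"az":0,"tx":0,"ty":0,"tz":12,"grip":0.6},
    {"ax":0,"ay":0,"az":0,"tx":0,"ty":0,"tz":12,"grip":1},
    {"ax":0,"ay":0,"az":0,"tx":0,"ty":0,"tz":12,"grip":1}
  ]
}}

```text
time_s: 8.2
tool_pos: [0.4621, 0.0575, 0.0071]
ee_rot: [-3.063, 0.694, -0.003]
ft_force: [0.2, 1.4, 0.5]
opening: 0.0341
grasp_force: 59.9
```

```bash
python3 look.py w8
```

```text
t 8.25 tcp [0.4621 0.0575 0.0071] x [ 0.902 -0.431  0.002] z [ 0.002  0.    -1.   ] F [0.7 1.  1.8] op 0.0339 g 59.975674683228135
```

Call:
{"fn": "servo_tool", "kwargs": {
  "motion": [
    {"ax":0,"ay":0,"az":0,"tx":0,"ty":0,"tz":-30,"grip":1},
    {"ax":0,"ay":0,"az":0,"tx":8,"ty":-15,"tz":-60,"grip":1},
    {"ax":0,"ay":0,"az":0,"tx":24,"ty":-44,"tz":-75,"grip":1},
    {"ax":0,"ay":0,"az":0,"tx":44,"ty":-81,"tz":-75,"grip":1},
    {"ax":0,"ay":0,"az":0,"tx":64,"ty":-118,"tz":-75,"grip":1}
  ]
}}

```text
time_s: 8.75
tool_pos: [0.5715, 0.1366, 0.0827]
ee_rot: [-3.063, 0.695, -0.004]
ft_force: [0.3, 0.0, -1.1]
opening: 0.0339
grasp_force: 60.2
```

Call:
{"fn": "servo_tool", "kwargs": {
  "motion": [
    {"ax":0,"ay":0,"az":0,"tx":16,"ty":-30,"tz":0,"grip":1},
    {"ax":0,"ay":0,"az":0,"tx":25,"ty":-45,"tz":15,"grip":1},
    {"ax":0,"ay":0,"az":0,"tx":25,"ty":-45,"tz":30,"grip":1},
    {"ax":0,"ay":0,"az":0,"tx":25,"ty":-45,"tz":35,"grip":1},
    {"ax":0,"ay":0,"az":0,"tx":25,"ty":-45,"tz":35,"grip":1}
  ]
}}

```text
time_s: 9.25
tool_pos: [0.6099, 0.1646, 0.0449]
ee_rot: [3.061, -0.694, -0.005]
ft_force: [0.8, 0.5, 0.1]
opening: 0.0338
grasp_force: 60.2
```

```bash
python3 look.py w9;python3 -c "
import cv2,numpy as np
from rig import manip
a=cv2.imread('pics/w9.png')[150:450,160:480]
f=manip.grab_frame('side');import pickle;pickle.dump(f,open('s9.pkl','wb'))
b=cv2.resize(f['pixels'][220:340,140:300,::-1],(400,300),interpolation=2)
cv2.imwrite('pics/c9.png',np.hstack([a,b]))"
```

```text
t 9.3 tcp [0.6106 0.1649 0.0459] x [ 0.902 -0.431 -0.001] z [-0.002 -0.001 -1.   ] F [-0.   0.1 -1. ] op 0.034 g 60.22415919229388
```

View pics/c9.png

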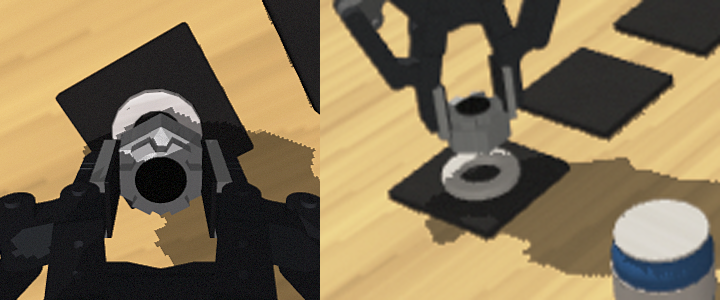

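Nut is upright, held above the washer. I'll check the washer and nut offset numerically in the side view.

Run:
```python
from h import *
f=pickle.load(open("s9.pkl","rb"));px=f["pixels"].astype(int)
print(proj(f,np.array([.6106,.1649,.061])),proj(f,np.array([.6106,.1649,.0115])))
g=(px.min(2)>70)&(px.max(2)-px.min(2)<25)
# washer lower rim: hull of pale blob below nut; hole in washer and nut bore (dark) 
n,l,s,c=cv2.connectedComponentsWithStats((px.max(2)<60).astype(np.uint8))
for i in range(1,n):
    if s[i,4]>40 and 140<c[i][0]<300 and 220<c[i][1]<340: print(s[i],c[i].round(1))
sub=g[:, :];n,l,s,c=cv2.connectedComponentsWithStats(sub.astype(np.uint8))
for i in range(1,n):
    if s[i,4]>60 and 140<c[i][0]<260 and 240<c[i][1]<320: print("pale",s[i],c[i].round(1))
w=pickle.load(open("w9.pkl","rb"));
print(proj(w,np.array([.612,.166,.015])),proj(w,np.array([.612,.190,.015])),proj(w,np.array([.636,.166,.015])), proj(w,np.array([.6106,.1649,.061])))
```

```text
[199.76989955 260.5221506 ] [203.72281774 287.3176497 ]
[ 149  160  132  115 5923] [205.2 220.1]
[258 212  57  30 985] [286.9 226.5]
[194 259  14   7  78] [200.7 262. ]
[ 168  277   72   38 1036] [203.8 296.4]
[197 286  15   7  75] [203.9 288.9]
pale [185 247  35  53 974] [202.9 277.5]
[316.85026402 281.47219759] [276.00656529 299.53558875] [296.23616396 241.71500567] [320.00286608 328.93470514]
```

The nut bore and washer hole line up to about 1 px (under 2 mm). Placing the nut and moving on towards the cap.

Call:
{"fn": "servo_tool", "kwargs": {
  "motion": [
    {"ax":0,"ay":0,"az":0,"tx":0,"ty":0,"tz":10,"grip":1},
    {"ax":0,"ay":0,"az":0,"tx":0,"ty":0,"tz":18,"grip":1},
    {"ax":0,"ay":0,"az":0,"tx":0,"ty":0,"tz":22,"grip":1},
    {"ax":0,"ay":0,"az":0,"tx":0,"ty":0,"tz":23,"grip":1},
    {"ax":0,"ay":0,"az":0,"tx":0,"ty":0,"tz":23,"grip":1}
  ]
}}

```text
time_s: 9.85
tool_pos: [0.6117, 0.1662, 0.0231]
ee_rot: [3.064, -0.693, -0.0]
ft_force: [-0.3, -0.1, -1.1]
opening: 0.0341
grasp_force: 60.2
```

Call:
{"fn": "servo_tool", "kwargs": {
  "motion": [
    {"ax":0,"ay":0,"az":0,"tx":0,"ty":0,"tz":0,"grip":0.5},
    {"ax":0,"ay":0,"az":0,"tx":0,"ty":0,"tz":0,"grip":0.3},
    {"ax":0,"ay":0,"az":0,"tx":0,"ty":0,"tz":0,"grip":0.1},
    {"ax":0,"ay":0,"az":0,"tx":0,"ty":0,"tz":-20,"grip":0.1},
    {"ax":0,"ay":0,"az":0,"tx":0,"ty":0,"tz":-60,"grip":0}
  ]
}}

```text
time_s: 10.35
tool_pos: [0.6095, 0.1652, 0.0811]
ee_rot: [3.061, -0.693, -0.009]
ft_force: [0.2, -0.1, 0.7]
opening: 0.0851
grasp_force: 0.0
```

Call:
{"fn": "servo_tool", "kwargs": {
  "motion": [
    {"ax":0,"ay":0,"az":-0.14,"tx":0,"ty":0,"tz":-35,"grip":0},
    {"ax":0,"ay":0,"az":-0.28,"tx":0,"ty":40,"tz":-65,"grip":0},
    {"ax":0,"ay":0,"az":-0.42,"tx":-5,"ty":80,"tz":-65,"grip":0},
    {"ax":0,"ay":0,"az":-0.445,"tx":-15,"ty":125,"tz":-65,"grip":0},
    {"ax":0,"ay":0,"az":-0.445,"tx":-25,"ty":165,"tz":-65,"grip":0}
  ]
}}

```text
time_s: 10.85
tool_pos: [0.5171, 0.0261, 0.1487]
ee_rot: [3.141, -0.001, 0.001]
ft_force: [0.8, -0.1, 0.2]
opening: 0.0854
grasp_force: 0.0
```

```bash
python3 look.py w10; python3 where.py w10 "[.465,-.068,.004]"
```

```text
t 10.9 tcp [0.512  0.0196 0.1475] x [ 1.    -0.007 -0.007] z [-0.007 -0.007 -1.   ] F [-5.3 -4.6 -1. ] op 0.0852 g 0.0
[427.91294004 286.91926391]
[435.85366443 292.6727086 ] 1715 [408 263  59  60] ctr [ 0.4595 -0.0754  0.004 ] circ [ 0.4588 -0.0761] 0.0326
```

View pics/w10.png

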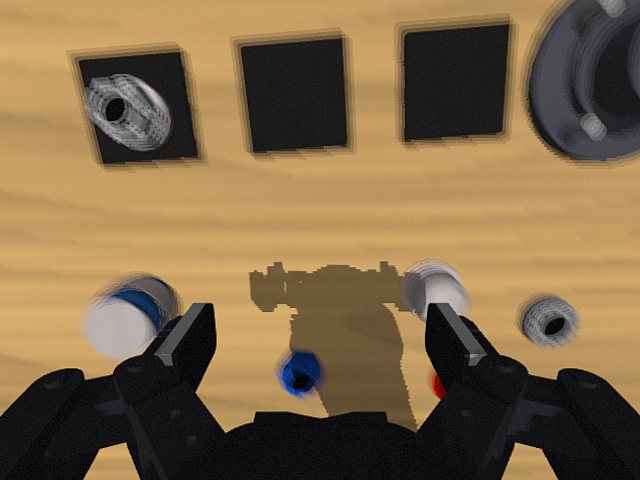

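The nut sits on the washer on the end pad (115,108); the picture is blurred because the arm was still moving. I'll move above the cap and settle.

Call:
{"fn": "servo_tool", "kwargs": {
  "motion": [
    {"ax":0,"ay":0,"az":0,"tx":-20,"ty":35,"tz":0,"grip":0},
    {"ax":0,"ay":0,"az":0,"tx":-40,"ty":70,"tz":0,"grip":0},
    {"ax":0,"ay":0,"az":0,"tx":-53,"ty":96,"tz":0,"grip":0},
    {"ax":0,"ay":0,"az":0,"tx":-53,"ty":96,"tz":0,"grip":0},
    {"ax":0,"ay":0,"az":0,"tx":-53,"ty":96,"tz":0,"grip":0}
  ]
}}

```text
time_s: 11.4
tool_pos: [0.4655, -0.0682, 0.1487]
ee_rot: [3.141, -0.003, 0.002]
ft_force: [0.5, -0.5, 0.6]
opening: 0.0856
grasp_force: 0.0
```

```bash
python3 look.py w11; python3 where.py w11 "[.465,-.068,.004]"
python3 - <<'E'
from h import *
f=pickle.load(open("w11.pkl","rb"));px=f["pixels"]
sd=proj(f,np.array([.465,-.068,.004]));u,v=sd.astype(int)
hsv=cv2.cvtColor(px,cv2.COLOR_RGB2HSV);m=~((hsv[...,0]>8)&(hsv[...,0]<28)&(hsv[...,1]>80))
c,A,bb,h=blob(m,sd);W=np.array([ray(f,p,.003)[:2] for p in h],np.float32);print(c,A,bb,cv2.minEnclosingCircle(W))
E
```

```text
t 11.45 tcp [ 0.4659 -0.0672  0.1488] x [1.    0.    0.001] z [ 0.001  0.    -1.   ] F [-0.2  0.1 -0.2] op 0.0853 g 0.0
[319.86832966 229.59395354]
[320.51150348 230.47576244] 2892 [289 200  64  63] ctr [ 0.4642 -0.0685  0.004 ] circ [ 0.4635 -0.0685] 0.0273
[320.58569231 231.27430769] 3294 [289 199  64  66] ((0.46219611167907715, -0.06816263496875763), 0.028532160446047783)
```

Call:
{"fn": "servo_tool", "kwargs": {
  "motion": [
    {"ax":0,"ay":0,"az":0,"tx":-1,"ty":0,"tz":40,"grip":0},
    {"ax":0,"ay":0,"az":0,"tx":-1,"ty":0,"tz":80,"grip":0},
    {"ax":0,"ay":0,"az":0,"tx":-1,"ty":0,"tz":115,"grip":0},
    {"ax":0,"ay":0,"az":0,"tx":-1,"ty":0,"tz":134,"grip":0},
    {"ax":0,"ay":0,"az":0,"tx":-1,"ty":0,"tz":138,"grip":0}
  ]
}}

```text
time_s: 11.95
tool_pos: [0.4634, -0.066, 0.0083]
ee_rot: [-3.14, -0.004, 0.006]
ft_force: [-0.0, 0.4, 0.1]
opening: 0.0856
grasp_force: 0.0
```

Call:
{"fn": "servo_tool", "kwargs": {
  "motion": [
    {"ax":0,"ay":0,"az":0,"tx":0,"ty":0,"tz":0,"grip":0.3},
    {"ax":0,"ay":0,"az":0,"tx":0,"ty":0,"tz":0,"grip":0.45},
    {"ax":0,"ay":0,"az":0,"tx":0,"ty":0,"tz":0,"grip":1},
    {"ax":0,"ay":0,"az":0,"tx":0,"ty":0,"tz":0,"grip":1},
    {"ax":0,"ay":0,"az":0,"tx":0,"ty":0,"tz":0,"grip":1}
  ]
}}

```text
time_s: 12.45
tool_pos: [0.4654, -0.0678, 0.012]
ee_rot: [3.141, -0.0, 0.005]
ft_force: [-1.5, 1.3, 6.5]
opening: 0.041
grasp_force: 60.3
```

```bash
python3 look.py w12
```

```text
t 12.5 tcp [ 0.4654 -0.0678  0.012 ] x [ 1.    -0.     0.003] z [ 0.003 -0.001 -1.   ] F [-1.2  0.3  6.1] op 0.0414 g 60.24889242835343
```

Call:
{"fn": "servo_tool", "kwargs": {
  "motion": [
    {"ax":0,"ay":0,"az":0,"tx":0,"ty":0,"tz":-20,"grip":1},
    {"ax":0,"ay":0,"az":0,"tx":0,"ty":0,"tz":-60,"grip":1},
    {"ax":0,"ay":0,"az":0,"tx":15,"ty":10,"tz":-100,"grip":1},
    {"ax":0,"ay":0,"az":0,"tx":45,"ty":30,"tz":-105,"grip":1},
    {"ax":0,"ay":0,"az":0,"tx":80,"ty":54,"tz":-105,"grip":1}
  ]
}}

```text
time_s: 13.0
tool_pos: [0.546, -0.1224, 0.119]
ee_rot: [3.14, 0.001, 0.009]
ft_force: [0.9, 0.9, -1.1]
opening: 0.0414
grasp_force: 61.4
```

Call:
{"fn": "servo_tool", "kwargs": {
  "motion": [
    {"ax":0,"ay":0,"az":0,"tx":35,"ty":24,"tz":0,"grip":1},
    {"ax":0,"ay":0,"az":0,"tx":70,"ty":47,"tz":0,"grip":1},
    {"ax":0,"ay":0,"az":0,"tx":96,"ty":65,"tz":0,"grip":1},
    {"ax":0,"ay":0,"az":0,"tx":96,"ty":65,"tz":10,"grip":1},
    {"ax":0,"ay":0,"az":0,"tx":96,"ty":65,"tz":10,"grip":1}
  ]
}}

```text
time_s: 13.5
tool_pos: [0.639, -0.1872, 0.1042]
ee_rot: [-3.141, 0.002, 0.004]
ft_force: [-0.9, 0.3, -0.8]
opening: 0.0412
grasp_force: 61.4
```

```bash
python3 look.py w13;python3 - <<'E'
from h import *
from rig import manip
S=manip.grab_frame("side");C=manip.grab_frame("scene");W=pickle.load(open("w13.pkl","rb"))
for n,f in(("side",S),("scene",C),("w",W)):
    print(n,"rim",proj(f,np.array([.64,-.187,.06])),"cap lip",proj(f,np.array([.6403,-.187,.095])))
a=W["pixels"][120:480,120:520]
b=S["pixels"][130:230,260:380];c=C["pixels"][310:420,270:400]
cv2.imwrite("pics/c13.png",np.hstack([cv2.resize(i,(s,360),interpolation=2) for i,s in((a,266),(b,266),(c,266))])[:,:,::-1])
E
```

```text
t 13.55 tcp [ 0.6388 -0.1864  0.1047] x [ 1.     0.    -0.002] z [-0.002  0.001 -1.   ] F [-0.6  0.  -1.5] op 0.0411 g 61.3625177834183
side rim [316.86049826 174.4317108 ] cap lip [316.47289341 157.84120693]
scene rim [328.72587278 359.86925705] cap lip [328.82352645 348.63700176]
w rim [319.54067596 272.07302486] cap lip [319.24664235 299.28392123]
```

View pics/c13.png

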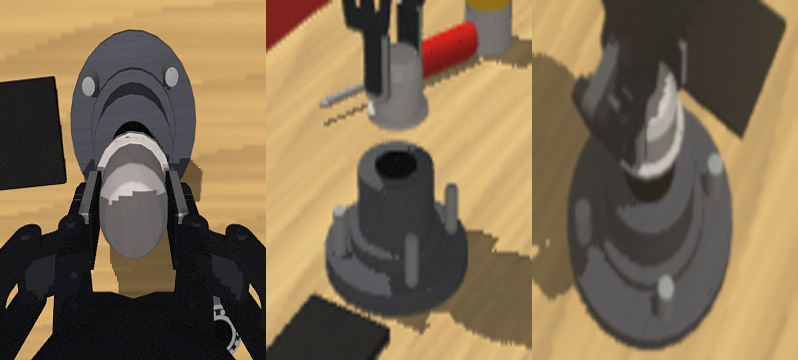

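The cap hangs upright over the bore; in the side view both centres fall at column ≈319. Lowering it onto the rim and releasing.

Call:
{"fn": "servo_tool", "kwargs": {
  "motion": [
    {"ax":0,"ay":0,"az":0,"tx":0,"ty":0,"tz":15,"grip":1},
    {"ax":0,"ay":0,"az":0,"tx":0,"ty":0,"tz":26,"grip":1},
    {"ax":0,"ay":0,"az":0,"tx":0,"ty":0,"tz":30,"grip":1},
    {"ax":0,"ay":0,"az":0,"tx":0,"ty":0,"tz":32,"grip":1},
    {"ax":0,"ay":0,"az":0,"tx":0,"ty":0,"tz":32,"grip":1}
  ]
}}

```text
time_s: 14.15
tool_pos: [0.6401, -0.1869, 0.073]
ee_rot: [-3.141, 0.0, 0.001]
ft_force: [-0.0, -0.9, -1.3]
opening: 0.0413
grasp_force: 61.4
```

Call:
{"fn": "servo_tool", "kwargs": {
  "motion": [
    {"ax":0,"ay":0,"az":0,"tx":0,"ty":0,"tz":0,"grip":0.4},
    {"ax":0,"ay":0,"az":0,"tx":0,"ty":0,"tz":0,"grip":0.2},
    {"ax":0,"ay":0,"az":0,"tx":0,"ty":0,"tz":0,"grip":0},
    {"ax":0,"ay":0,"az":0,"tx":0,"ty":0,"tz":-20,"grip":0},
    {"ax":0,"ay":0,"az":0,"tx":0,"ty":0,"tz":-60,"grip":0}
  ]
}}

```text
time_s: 14.65
tool_pos: [0.6378, -0.1868, 0.1308]
ee_rot: [-3.14, 0.0, 0.011]
ft_force: [0.4, -0.4, 0.4]
opening: 0.0852
grasp_force: 0.0
```

Call:
{"fn": "servo_tool", "kwargs": {
  "motion": [
    {"ax":0,"ay":0,"az":0,"tx":-30,"ty":0,"tz":-15,"grip":0},
    {"ax":0,"ay":0,"az":0,"tx":-70,"ty":0,"tz":-15,"grip":0},
    {"ax":0,"ay":0,"az":0,"tx":-115,"ty":0,"tz":-15,"grip":0},
    {"ax":0,"ay":0,"az":0,"tx":-160,"ty":-5,"tz":-15,"grip":0},
    {"ax":0,"ay":0,"az":0,"tx":-202,"ty":-15,"tz":-15,"grip":0}
  ]
}}

```text
time_s: 15.15
tool_pos: [0.4362, -0.1725, 0.1485]
ee_rot: [3.141, -0.003, 0.001]
ft_force: [0.4, -0.9, 0.5]
opening: 0.0855
grasp_force: 0.0
```

Call:
{"fn": "servo_tool", "kwargs": {
  "motion": [
    {"ax":0,"ay":0,"az":0,"tx":0,"ty":0,"tz":0,"grip":0},
    {"ax":0,"ay":0,"az":0,"tx":0,"ty":0,"tz":0,"grip":0}
  ]
}}

```text
time_s: 15.35
tool_pos: [0.4381, -0.1722, 0.1491]
ee_rot: [3.14, -0.001, 0.002]
ft_force: [0.2, 0.1, -0.1]
opening: 0.0853
grasp_force: 0.0
```

```bash
python3 look.py w14; python3 where.py w14 "[.64,-.187,.064]"
python3 - <<'E'
from h import *
f=pickle.load(open("w14.pkl","rb"))
hsv=cv2.cvtColor(f["pixels"],cv2.COLOR_RGB2HSV);m=~((hsv[...,0]>8)&(hsv[...,0]<28)&(hsv[...,1]>80))
sd=proj(f,np.array([.437,-.1725,.008]));c,A,bb,h=blob(m,sd);print(sd,c,A,bb,ray(f,c,.008))
E
```

```text
t 15.4 tcp [ 0.4393 -0.1723  0.1492] x [ 1.    -0.     0.003] z [ 0.003 -0.001 -1.   ] F [ 0.9 -0.5 -0.9] op 0.0854 g 0.0
[ 348.7862458  -125.37939268]
[474.11165156 195.65988651] 2173 [436 158  77  76] ctr [ 0.4757 -0.2711  0.064 ] circ [ 0.4749 -0.2711] 0.0248
[320.18247517 231.44293234] [319.82236243 230.85250613] 2376 [293 203  55  56] [ 0.43750129 -0.17220417  0.008     ]
```

View pics/w14.png

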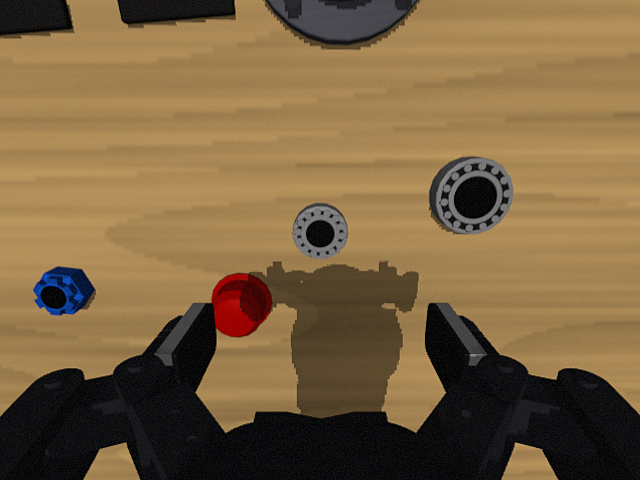

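The small bearing is at (320,231), the large at (474,196), and the red cap is clear of the fingers. Grasping the small bearing.

Call:
{"fn": "servo_tool", "kwargs": {
  "motion": [
    {"ax":0,"ay":0,"az":0,"tx":-1,"ty":0,"tz":40,"grip":0},
    {"ax":0,"ay":0,"az":0,"tx":-1,"ty":0,"tz":80,"grip":0},
    {"ax":0,"ay":0,"az":0,"tx":-1,"ty":0,"tz":120,"grip":0},
    {"ax":0,"ay":0,"az":0,"tx":-1,"ty":0,"tz":140,"grip":0.1},
    {"ax":0,"ay":0,"az":0,"tx":-1,"ty":0,"tz":145,"grip":0.2}
  ]
}}

```text
time_s: 15.9
tool_pos: [0.4375, -0.1714, 0.0009]
ee_rot: [-3.14, -0.001, 0.005]
ft_force: [-0.2, -0.5, 0.6]
opening: 0.0684
grasp_force: 0.0
```

Call:
{"fn": "servo_tool", "kwargs": {
  "motion": [
    {"ax":0,"ay":0,"az":0,"tx":0,"ty":0,"tz":0,"grip":0.3},
    {"ax":0,"ay":0,"az":0,"tx":0,"ty":0,"tz":0,"grip":0.45},
    {"ax":0,"ay":0,"az":0,"tx":0,"ty":0,"tz":0,"grip":1},
    {"ax":0,"ay":0,"az":0,"tx":0,"ty":0,"tz":0,"grip":1},
    {"ax":0,"ay":0,"az":0,"tx":0,"ty":0,"tz":0,"grip":1}
  ]
}}

```text
time_s: 16.4
tool_pos: [0.4389, -0.1722, 0.005]
ee_rot: [3.14, -0.001, 0.006]
ft_force: [-0.1, 1.1, 7.1]
opening: 0.0422
grasp_force: 60.6
```

Call:
{"fn": "servo_tool", "kwargs": {
  "motion": [
    {"ax":0,"ay":0,"az":0,"tx":0,"ty":0,"tz":0,"grip":1}
  ]
}}

```text
time_s: 16.5
tool_pos: [0.4389, -0.1722, 0.005]
ee_rot: [3.14, -0.001, 0.006]
ft_force: [0.3, 0.7, 7.3]
opening: 0.0421
grasp_force: 60.6
```

Call:
{"fn": "servo_tool", "kwargs": {
  "motion": [
    {"ax":0,"ay":0,"az":0,"tx":0,"ty":0,"tz":-20,"grip":1},
    {"ax":0,"ay":0,"az":0,"tx":0,"ty":0,"tz":-50,"grip":1},
    {"ax":0,"ay":0,"az":0,"tx":15,"ty":-18,"tz":-80,"grip":1},
    {"ax":0,"ay":0,"az":0,"tx":40,"ty":-48,"tz":-80,"grip":1},
    {"ax":0,"ay":0,"az":0,"tx":65,"ty":-78,"tz":-80,"grip":1}
  ]
}}

```text
time_s: 17.0
tool_pos: [0.5037, -0.0944, 0.0854]
ee_rot: [3.14, -0.005, 0.006]
ft_force: [0.6, -0.1, -1.5]
opening: 0.042
grasp_force: 61.3
```

Call:
{"fn": "servo_tool", "kwargs": {
  "motion": [
    {"ax":0,"ay":0,"az":0,"tx":25,"ty":-30,"tz":0,"grip":1},
    {"ax":0,"ay":0,"az":0,"tx":52,"ty":-62,"tz":0,"grip":1},
    {"ax":0,"ay":0,"az":0,"tx":80,"ty":-95,"tz":0,"grip":1},
    {"ax":0,"ay":0,"az":0,"tx":105,"ty":-125,"tz":0,"grip":1},
    {"ax":0,"ay":0,"az":0,"tx":120,"ty":-142,"tz":20,"grip":1}
  ]
}}

```text
time_s: 17.5
tool_pos: [0.6265, 0.0522, 0.0667]
ee_rot: [-3.139, -0.004, -0.014]
ft_force: [0.9, -0.4, -0.2]
opening: 0.0418
grasp_force: 61.3
```

Call:
{"fn": "servo_tool", "kwargs": {
  "motion": [
    {"ax":0,"ay":0,"az":0,"tx":0,"ty":0,"tz":0,"grip":1},
    {"ax":0,"ay":0,"az":0,"tx":0,"ty":0,"tz":25,"grip":1},
    {"ax":0,"ay":0,"az":0,"tx":0,"ty":0,"tz":44,"grip":1},
    {"ax":0,"ay":0,"az":0,"tx":0,"ty":0,"tz":50,"grip":1},
    {"ax":0,"ay":0,"az":0,"tx":0,"ty":0,"tz":50,"grip":1}
  ]
}}

```text
time_s: 18.0
tool_pos: [0.6217, 0.0469, 0.0139]
ee_rot: [3.141, -0.002, -0.001]
ft_force: [0.3, -0.1, 0.4]
opening: 0.0417
grasp_force: 61.3
```

Call:
{"fn": "servo_tool", "kwargs": {
  "motion": [
    {"ax":0,"ay":0,"az":0,"tx":0,"ty":0,"tz":0,"grip":0.4},
    {"ax":0,"ay":0,"az":0,"tx":0,"ty":0,"tz":0,"grip":0.2},
    {"ax":0,"ay":0,"az":0,"tx":0,"ty":0,"tz":0,"grip":0.1},
    {"ax":0,"ay":0,"az":0,"tx":0,"ty":0,"tz":-20,"grip":0},
    {"ax":0,"ay":0,"az":0,"tx":0,"ty":0,"tz":-60,"grip":0}
  ]
}}

```text
time_s: 18.5
tool_pos: [0.6198, 0.0474, 0.0712]
ee_rot: [3.141, -0.0, -0.01]
ft_force: [0.3, -0.9, 0.3]
opening: 0.0853
grasp_force: 0.0
```

Call:
{"fn": "servo_tool", "kwargs": {
  "motion": [
    {"ax":0,"ay":0,"az":0,"tx":-15,"ty":10,"tz":-40,"grip":0},
    {"ax":0,"ay":0,"az":0,"tx":-40,"ty":40,"tz":-70,"grip":0},
    {"ax":0,"ay":0,"az":0,"tx":-65,"ty":80,"tz":-75,"grip":0},
    {"ax":0,"ay":0,"az":0,"tx":-85,"ty":123,"tz":-75,"grip":0},
    {"ax":0,"ay":0,"az":0,"tx":-100,"ty":168,"tz":-75,"grip":0}
  ]
}}

```text
time_s: 19.0
tool_pos: [0.521, -0.1211, 0.1493]
ee_rot: [3.141, 0.002, 0.002]
ft_force: [0.5, -0.5, 0.2]
opening: 0.0857
grasp_force: 0.0
```

Call:
{"fn": "servo_tool", "kwargs": {
  "motion": [
    {"ax":0,"ay":0,"az":0,"tx":-15,"ty":45,"tz":0,"grip":0},
    {"ax":0,"ay":0,"az":0,"tx":-30,"ty":90,"tz":0,"grip":0},
    {"ax":0,"ay":0,"az":0,"tx":-45,"ty":135,"tz":0,"grip":0},
    {"ax":0,"ay":0,"az":0,"tx":-56,"ty":171,"tz":0,"grip":0},
    {"ax":0,"ay":0,"az":0,"tx":-56,"ty":171,"tz":0,"grip":0}
  ]
}}

```text
time_s: 19.5
tool_pos: [0.4632, -0.2978, 0.1484]
ee_rot: [3.138, -0.017, -0.002]
ft_force: [0.2, 1.0, -1.0]
opening: 0.0853
grasp_force: 0.0
```

Call:
{"fn": "servo_tool", "kwargs": {
  "motion": [
    {"ax":0,"ay":0,"az":0,"tx":0,"ty":0,"tz":0,"grip":0},
    {"ax":0,"ay":0,"az":0,"tx":0,"ty":0,"tz":0,"grip":0}
  ]
}}

```text
time_s: 19.7
tool_pos: [0.4667, -0.2895, 0.1485]
ee_rot: [-3.141, -0.003, -0.001]
ft_force: [0.2, -0.1, 0.2]
opening: 0.0851
grasp_force: 0.0
```

```bash
python3 look.py w15
python3 - <<'E'
from h import *
f=pickle.load(open("w15.pkl","rb"))
hsv=cv2.cvtColor(f["pixels"],cv2.COLOR_RGB2HSV);m=~((hsv[...,0]>8)&(hsv[...,0]<28)&(hsv[...,1]>80))
sd=proj(f,np.array([.4665,-.291,.01]));c,A,bb,h=blob(m,sd);print(sd,c,A,bb,ray(f,c,.01))
E
```

```text
t 19.75 tcp [ 0.4669 -0.2892  0.1485] x [1.    0.003 0.001] z [ 0.001  0.    -1.   ] F [ 0.2  0.2 -0.3] op 0.0852 g 0.0
[321.9817712  231.11265169] [321.13362069 231.13316697] 4313 [284 193  75  77] [ 0.46648043 -0.29030978  0.01      ]
```

Call:
{"fn": "servo_tool", "kwargs": {
  "motion": [
    {"ax":0,"ay":0,"az":0,"tx":0,"ty":-1,"tz":40,"grip":0},
    {"ax":0,"ay":0,"az":0,"tx":0,"ty":-1,"tz":80,"grip":0},
    {"ax":0,"ay":0,"az":0,"tx":0,"ty":-1,"tz":120,"grip":0},
    {"ax":0,"ay":0,"az":0,"tx":0,"ty":-1,"tz":140,"grip":0},
    {"ax":0,"ay":0,"az":0,"tx":0,"ty":-1,"tz":147,"grip":0}
  ]
}}

```text
time_s: 20.25
tool_pos: [0.4654, -0.2875, -0.0009]
ee_rot: [-3.139, -0.004, 0.005]
ft_force: [0.2, 0.0, 1.0]
opening: 0.0857
grasp_force: 0.0
```

Call:
{"fn": "servo_tool", "kwargs": {
  "motion": [
    {"ax":0,"ay":0,"az":0,"tx":0,"ty":0,"tz":0,"grip":0.15},
    {"ax":0,"ay":0,"az":0,"tx":0,"ty":0,"tz":0,"grip":0.25},
    {"ax":0,"ay":0,"az":0,"tx":0,"ty":0,"tz":0,"grip":1},
    {"ax":0,"ay":0,"az":0,"tx":0,"ty":0,"tz":0,"grip":1},
    {"ax":0,"ay":0,"az":0,"tx":0,"ty":0,"tz":0,"grip":1}
  ]
}}

```text
time_s: 20.75
tool_pos: [0.4676, -0.2901, 0.0036]
ee_rot: [3.14, 0.001, 0.005]
ft_force: [-0.5, 1.9, 5.6]
opening: 0.058
grasp_force: 62.9
```

Call:
{"fn": "servo_tool", "kwargs": {
  "motion": [
    {"ax":0,"ay":0,"az":0,"tx":0,"ty":0,"tz":0,"grip":1}
  ]
}}

```text
time_s: 20.85
tool_pos: [0.4676, -0.2901, 0.0036]
ee_rot: [3.14, 0.001, 0.005]
ft_force: [-0.8, 2.0, 4.7]
opening: 0.0578
grasp_force: 62.9
```

Call:
{"fn": "servo_tool", "kwargs": {
  "motion": [
    {"ax":0,"ay":0,"az":0,"tx":0,"ty":0,"tz":-20,"grip":1},
    {"ax":0,"ay":0,"az":0,"tx":0,"ty":-15,"tz":-50,"grip":1},
    {"ax":0,"ay":0,"az":0,"tx":0,"ty":-45,"tz":-75,"grip":1},
    {"ax":0,"ay":0,"az":0,"tx":0,"ty":-85,"tz":-80,"grip":1},
    {"ax":0,"ay":0,"az":0,"tx":0,"ty":-128,"tz":-80,"grip":1}
  ]
}}

```text
time_s: 21.35
tool_pos: [0.4676, -0.1619, 0.0839]
ee_rot: [3.139, -0.004, 0.008]
ft_force: [1.2, 0.7, -1.0]
opening: 0.0576
grasp_force: 64.8
```

Call:
{"fn": "servo_tool", "kwargs": {
  "motion": [
    {"ax":0,"ay":0,"az":0,"tx":20,"ty":-38,"tz":0,"grip":1},
    {"ax":0,"ay":0,"az":0,"tx":50,"ty":-70,"tz":0,"grip":1},
    {"ax":0,"ay":0,"az":0,"tx":90,"ty":-93,"tz":0,"grip":1},
    {"ax":0,"ay":0,"az":0,"tx":130,"ty":-93,"tz":0,"grip":1},
    {"ax":0,"ay":0,"az":0,"tx":165,"ty":-93,"tz":15,"grip":1}
  ]
}}

```text
time_s: 21.85
tool_pos: [0.6355, -0.0674, 0.0698]
ee_rot: [3.141, 0.003, 0.012]
ft_force: [0.2, -0.5, -1.3]
opening: 0.0579
grasp_force: 64.8
```

Call:
{"fn": "servo_tool", "kwargs": {
  "motion": [
    {"ax":0,"ay":0,"az":0,"tx":0,"ty":0,"tz":0,"grip":1},
    {"ax":0,"ay":0,"az":0,"tx":0,"ty":0,"tz":25,"grip":1},
    {"ax":0,"ay":0,"az":0,"tx":0,"ty":0,"tz":46,"grip":1},
    {"ax":0,"ay":0,"az":0,"tx":0,"ty":0,"tz":54,"grip":1},
    {"ax":0,"ay":0,"az":0,"tx":0,"ty":0,"tz":54,"grip":1}
  ]
}}

```text
time_s: 22.35
tool_pos: [0.6304, -0.0692, 0.0128]
ee_rot: [3.141, -0.001, -0.001]
ft_force: [-0.7, 0.1, -1.0]
opening: 0.0579
grasp_force: 64.8
```

Call:
{"fn": "servo_tool", "kwargs": {
  "motion": [
    {"ax":0,"ay":0,"az":0,"tx":0,"ty":0,"tz":0,"grip":0.25},
    {"ax":0,"ay":0,"az":0,"tx":0,"ty":0,"tz":0,"grip":0.15},
    {"ax":0,"ay":0,"az":0,"tx":0,"ty":0,"tz":0,"grip":0.15},
    {"ax":0,"ay":0,"az":0,"tx":0,"ty":0,"tz":-20,"grip":0.15},
    {"ax":0,"ay":0,"az":0,"tx":0,"ty":0,"tz":-60,"grip":0.15}
  ]
}}

```text
time_s: 22.85
tool_pos: [0.6287, -0.0691, 0.0703]
ee_rot: [-3.141, 0.0, 0.01]
ft_force: [0.8, -0.4, -0.2]
opening: 0.0727
grasp_force: 0.0
```

Call:
{"fn": "servo_tool", "kwargs": {
  "motion": [
    {"ax":0,"ay":0,"az":0,"tx":0,"ty":0,"tz":-45,"grip":0},
    {"ax":0,"ay":0,"az":0,"tx":-25,"ty":0,"tz":-85,"grip":0},
    {"ax":0,"ay":0,"az":0,"tx":-60,"ty":-10,"tz":-120,"grip":0},
    {"ax":0,"ay":0,"az":0,"tx":-90,"ty":-30,"tz":-150,"grip":0},
    {"ax":0,"ay":0,"az":0,"tx":-110,"ty":-50,"tz":-180,"grip":0}
  ]
}}

```text
time_s: 23.35
tool_pos: [0.5191, -0.0187, 0.254]
ee_rot: [3.141, -0.002, 0.0]
ft_force: [1.2, -0.3, -0.0]
opening: 0.0854
grasp_force: 0.0
```

Call:
{"fn": "servo_tool", "kwargs": {
  "motion": [
    {"ax":0,"ay":0,"az":0,"tx":0,"ty":-10,"tz":-30,"grip":0},
    {"ax":0,"ay":0,"az":0,"tx":0,"ty":-10,"tz":-60,"grip":0},
    {"ax":0,"ay":0,"az":0,"tx":0,"ty":-10,"tz":-60,"grip":0},
    {"ax":0,"ay":0,"az":0,"tx":0,"ty":-10,"tz":-60,"grip":0},
    {"ax":0,"ay":0,"az":0,"tx":0,"ty":-10,"tz":-60,"grip":0}
  ]
}}

```text
time_s: 23.85
tool_pos: [0.5204, -0.0093, 0.3112]
ee_rot: [3.141, -0.001, -0.003]
ft_force: [0.1, -0.2, -0.1]
opening: 0.0852
grasp_force: 0.0
```

```bash
python3 look.py w16; cp pics/w16.png pics/final.png
python3 - <<'E'
from h import *
f=pickle.load(open("w16.pkl","rb"));px=f["pixels"].astype(int)
pale=((px.max(2)-px.min(2)<35)&(px.min(2)>75)).astype(np.uint8)
for k,P in {"large":[.631,-.069,.028],"small":[.622,.048,.024],"nut/washer":[.613,.1655,.015],"cap":[.64,-.187,.063],"tin":[.452,.186,.025]}.items():
    P=np.array(P);c,A,bb,h=blob(pale,proj(f,P));W=np.array([ray(f,p,P[2])[:2] for p in h],np.float32);ce,r=cv2.minEnclosingCircle(W)
    print(k,proj(f,P).round(),c.round(1),A,bb,np.round(ray(f,c,P[2]),4),np.round(ce,4),round(r,4))
# pad centres
for P in([.631,-.069,.008],[.622,.048,.008],[.613,.1655,.008]):
    P=np.array(P);u,v=proj(f,P).astype(int)
    m=(px.max(2)<45)|(pale>0);z=np.zeros_like(m);z[max(v-60,0):v+60,max(u-48,0):u+48]=1
    c,A,bb,h=blob(m&z,(u,v));W=np.array([ray(f,p,.008)[:2] for p in h],np.float32)*1000;print("pad",cv2.minAreaRect(W))
E
```

```text
t 23.9 tcp [ 0.5204 -0.0093  0.311 ] x [ 1.    -0.001 -0.002] z [-0.002 -0.    -1.   ] F [ 0.2 -1.3 -0.1] op 0.085 g 0.0
large [374. 101.] [373.8 100.7] 1297 [348  73  53  57] [ 0.631  -0.0689  0.028 ] [ 0.6305 -0.0687] 0.0297
small [270. 110.] [270.5 110.4] 876 [251  90  40  42] [0.621  0.0469 0.024 ] [0.6207 0.047 ] 0.0222
nut/washer [170. 118.] [167.5 119.7] 921 [145  99  45  43] [0.6114 0.1684 0.015 ] [0.6109 0.169 ] 0.0258
cap [496.  88.] [499.   88.2] 2334 [469  61  62  57] [ 0.64  -0.19   0.063] [ 0.6397 -0.1904] 0.0309
tin [166. 252.] [158.5 257.8] 1376 [137 237  44  42] [0.4448 0.1962 0.025 ] [0.4453 0.1965] 0.0286
pad ((630.7927856445312, -68.64430236816406), (78.93250274658203, 78.9297866821289), 4.3458943367004395)
pad ((621.9263916015625, 47.88679504394531), (78.86800384521484, 79.00609588623047), 4.3623809814453125)
pad ((613.1183471679688, 164.51719665527344), (78.86431884765625, 80.21247863769531), 4.362111568450928)
```

View pics/final.png

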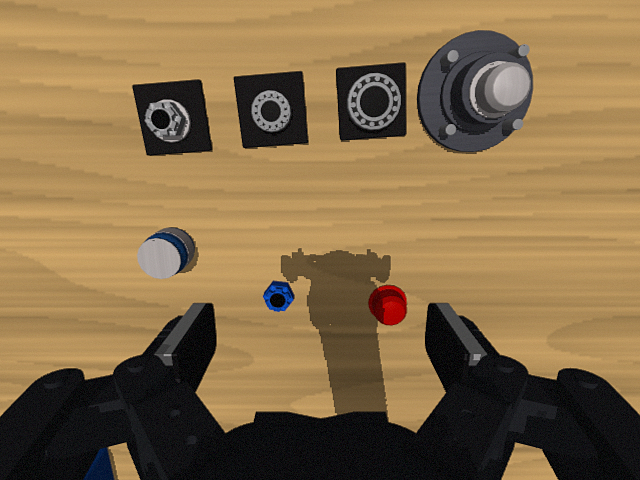

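The final view shows every part flat in its place: nut on washer (165,118), small bearing (270,110), large bearing (374,101), cap on hub (500,88). The tin is undisturbed. I'll do one last check of the nut bore against its predicted position, then hand in.

Run:
```python
from h import *
from rig import manip
f=pickle.load(open("w16.pkl","rb"));px=f["pixels"].astype(int)
m=np.zeros(px.shape[:2],bool);m[105:135,145:177]=(px.max(2)<40)[105:135,145:177]
c,A,bb,h=blob(m,(159,119));P=ray(f,c,.036);print(c,A,P)
if np.hypot(P[0]-.612,P[1]-.166)<.006: print(manip.hand_in())
```

```text
[160.0425815  118.75981371] 269 [0.61163075 0.16795928 0.036     ]
the job is handed in; nothing more can be done
None
```

The job is handed in at about 24 s of the 115 s allowed. In the last overhead picture the large bearing, small bearing, washer with the castle nut on top, and dust cap are all in place, about 4 mm or less from their target centres as far as it could be measured, and the grease tin was not touched.

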